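Find the spindle's flat by feel and hold the collar on it

ROBOT

A 6-joint arm with a two-finger parallel gripper is mounted at the origin on the work surface. World frame = base frame: x ahead of the robot, y to its left, z up, the work surface at z = 0. Lengths are in m, angles in rad, forces in N, time in s.
With the tool pointing down it reaches from about 0.25 to 0.775 m from the base axis. Payload 4 kg.
Tool frame: the origin (TCP) lies midway between the tips of the shut fingers; the grasp point (between the pads) lies 19 mm behind it; z points along the fingers, y is the direction in which the jaws open and shut (so a half turn about z gives the same grasp; the last joint's range is limited). The gripper opens to 85 mm and grips with 20 to 120 N. Pads are 22 mm wide; open, the fingers measure 114 mm over their backs; the gripper's body (76 mm by 85 mm) begins 54 mm behind the grasp point. The pads swing forward as they close: fully open they stand 13 mm farther back than shut.
Start: joints at [-1.395, 0.087, 1.371, -0, 1.684, -0.103], TCP at [0.151, -0.529, 0.231] pointing down, gripper open.
Joint ranges: [-3.1, 3.1], [-0.76, 2.03], [0.27, 2.55], [-1.08, 4.22], [0.17, 2.65], [-2.57, 2.57]. Speed limits (rad/s): [2.79, 2.79, 3.14, 3.14, 3.14, 3.14].

INTERFACE

Orientations are given as a 3x3 rotation matrix whose columns are the frame's x, y, z axes.
In Python, from station import robot, viewer gives the robot as it stands.
- The arm moves only by the tool servo_tool, never from a script. Its argument "rows" is a list of rows, each an object of numbers: "grip": the opening, from 0 (shut) to 1 (fully open); "dx", "dy", "dz": the shift along the tool's x, y, z in m; "rx", "ry", "rz": the turn, a rotation vector about the tool's x, y, z in rad. A call has 1 to 8 rows; each row shifts and turns the commanded pose from where the row before left it, along the tool's axes as they then stand; what a row does not reach is not made up. A row lasts 1/12 s, in which the tool goes at most 41.7 mm and 7.16 degrees, less where a joint would pass 70% of its speed; a pose out of reach is approached as far as the arm can. A call is refused whole if a number of a shift passes 0.0417 or a number of a turn 0.125, either way. A call with a gripper value outside its range is refused whole. The fingers move at their own pace and stop on an object; the grip force is fixed at half the most. Time passes only in rows, so rows that do not move let the fingers close. It gives the time, the measured TCP pose, the force and the opening at its end, in the units of the state.
- robot.read_state(): the state, without advancing time (a new reading comes with each control period).
- viewer.camera(name): name is "side" or "top" or "wrist"; returns a dict with "frame" (384x512x3 uint8, red, green, blue), "fx", "fy", "cx", "cy" (pixels), "D" ([k1, k2, p1, p2, k3] as OpenCV has them; the pictures are not rectified), "origin" and "attitude" of the camera in the world; the wrist camera has in their place "hand_eye" (4x4, takes a point from camera to tool coordinates, whose origin is the TCP and whose axes are the flange's). Camera axes: x right, y down, z forward; pixel columns grow to the right and rows downward; lengths in m; the calibration is good to about 2 mm. A picture is of the moment at which its call begins: read the wrist's pose just before it. There is no depth.
- robot.sign_off(): hands the job in, once; it reports no verdict.
The state is a dict: "clock": time; "joints": joint angles; "qd": joint speeds; "joint_torque": joint torques, N m; "ee_pos": TCP position; "ee_rot": TCP orientation; "contact_force": force on the tool from outside, world axes, zero at the start; "torque": the same for the moment, N m; "gripper_width": finger opening in m.
Only numpy, scipy, OpenCV 4.12 (cv2) and the standard library are available. Lean on these libraries where they do the work, as an engineer would, in place of code of your own. Each camera call takes 0.05 s, during which the arm holds its last target. There are 200 camera calls.

TASK

The foot of a revolving display stand is being put back together: first pinch the end of its upright spindle with the fingers to feel for the flat on it. Then fit the collar with the thumb-screw over the spindle end, its screw on that flat, and turn them so that flat and thumb-screw face the lug on the stand's foot. Finish while still holding the collar there, its top flush with the top of the spindle, so that a colleague could tighten the screw; leave the other things alone.

Things in the scene. Friction and masses are not known exactly. Their poses are not given: they have to be found in the camera images.
- stand: Grey cast foot of the display stand, fixed to the table, its yaw varies: round flange 120 mm across, 10 mm thick, tapering to a hub 44 mm across and 45 mm tall, from which the steel spindle rises. Origin: centre of the underside, on the spindle's axis; z up, -x towards the lug.
- lug (a point): Outer end of the lug, a small block (14 mm wide, 20 mm tall) that sticks out of the flange's rim along the foot's -x, to 72 mm from the spindle's axis. This point is 10 mm above the table.
- spindle_end (a point): Centre of the top face of the spindle (20 mm in diameter), 140 mm above the table; axes are the foot's and do not turn with the spindle. The spindle turns about its upright axis with slight friction (0.05 N m) and stays where left. Its top edge has a 1.5 mm chamfer.
- flat_level (a point): Point on the spindle's axis half-way up its flat, which runs from 90 to 140 mm above the table; axes are the foot's. The flat is 16 mm wide, 6 mm from the axis: the end is D-shaped, 16 mm thick across the flat, 20 mm elsewhere. It starts up to 75 degrees to either side of the lug; its angle is not reported: feel (fingers close farthest when square on it) or look.
- collar_mid (a point): Centre of the loose aluminium collar, half-way up, on the bore's axis (z). 44 mm outside, 24 mm tall, about 0.12 kg, lying flat on the table. Its thumb-screw sticks out along its own -x (shank 8 mm thick, head 16 mm in diameter). Let go on the spindle, it slides down to the bottom of the flat, 26 mm below flush.
- collar_bore (a point): Centre of the collar's underside. The bore is 22 mm, through; on its -x side the screw's flat pad (13 mm wide) stands in to 7 mm from the axis, so it enters the spindle only with the pad over the flat (within about 20 degrees it centres itself, turning the spindle); then both turn together.
- screw_head (a point): Centre of the outer face of the collar's thumb-screw head, 40 mm from the bore's axis, half-way up the collar.
- candlestick: Bystander: brass candlestick, foot 76 mm across, 112 mm tall. Origin: centre of underside.
- flask: Bystander: green glass bottle, 56 mm across, 120 mm tall. Origin: centre of underside.
- bowl: Bystander: white china bowl, 120 mm across, 50 mm tall. Origin: centre of underside.
- spare_ring: Bystander: plain aluminium ring, 48 mm across, 12 mm tall, without a screw; not needed. Origin: centre of underside.
Not all that is in view belongs to the job. Leave any orange look-alike of the part that bears collar_mid alone. There is more than one size of the stand; the job needs the larger.

How it is judged:
On the way, in this order (a step that is already met when the one before it is completed fails the run):
1. the fingers pinch the end of the spindle, before the collar is picked up (contact force between the fingers and stand above 2 N and distance between the grasp point and spindle_end below 0.04 m), for 0.1 s.
2. the collar is picked up (height (world z) of collar_mid above 0.05 m and contact force between the fingers and collar above 1 N), for 0.2 s.
At the end, for the whole second after the job is handed in: The fingers hold the collar (over 2 N) round the spindle end, pad on the flat: axes within 4 mm, upright within 7 degrees, top flush with the spindle's top within 5 mm, and the thumb-screw facing the lug within about 11 degrees (head within 8 mm of the line to the lug) (horizontal distance between collar_mid and spindle_end below 0.004 m and z of collar_mid in the frame of stand between 0.123 and 0.133 m and angle between collar_mid's own z axis and vertical below 0.12 rad and x of screw_head in the frame of stand below -0.03 m and y of screw_head in the frame of stand between -0.008 and 0.008 m and contact force between the fingers and collar above 2 N); the arm keeps its last pose, push and grip.
It fails at once if a bystander is disturbed (shifted more than 30 mm or tipped) (distance of any of candlestick, flask, bowl, spare_ring from where it was at the start of the episode above 0.03 m or angle between any of candlestick, flask, bowl, spare_ring's own z axis and vertical above 0.5 rad).
It also fails if it takes over 67 s, if anything falls off the work surface, if the arm or the gripper's body presses on something with over 40 N, if the wrist force passes 120 N, or if a joint passes its speed limit or range.

## Working session

There is one attempt and no reset: what is moved stays moved. The work goes in short steps, Python scripts to look and compute and a tool call to move; the robot and the scene stay as the last step left them, time stands still between calls to the robot, and variables do not carry over. Pictures are saved under pics/ and viewed, on a budget of 10 in all, crops included, one or two more only if the job needs it, and the job is handed in when it is done.

Besides the shell and the picture viewer there is one more tool, called after "Call:" as name(argument=value, ...), one argument or row to a line, values as JSON. servo_tool: Moves the arm, as the interface text tells. Its arguments: {"type":"object","properties":{"rows":{"type":"array"}},"required":["rows"]}

```bash
mkdir -p pics; cat > h.py <<'E'
import numpy as np, cv2
from station import robot, viewer
def cam(n):
    s=robot.read_state(); c=viewer.camera(n)
    K=np.array([[c['fx'],0,c['cx']],[0,c['fy'],c['cy']],[0,0,1.]]); D=np.array(c['D'],float)
    if n=='wrist':
        H=np.array(c['hand_eye']); T=np.eye(4); T[:3,:3]=s['ee_rot']; T[:3,3]=s['ee_pos']; M=T@H; R,o=M[:3,:3],M[:3,3]
    else: R,o=np.array(c['attitude']),np.array(c['origin'])
    return dict(f=c['frame'],K=K,D=D,R=R,o=o)
def ray(c,uv):
    p=cv2.undistortPoints(np.array(uv,float).reshape(-1,1,2),c['K'],c['D']).reshape(-1,2)
    d=np.c_[p,np.ones(len(p))]@c['R'].T
    return d
def onz(c,uv,z):
    d=ray(c,uv); return c['o']+d*((z-c['o'][2])/d[:,2:])
def proj(c,P):
    r=cv2.Rodrigues(c['R'].T)[0]; t=-c['R'].T@c['o']
    return cv2.projectPoints(np.array(P,float).reshape(-1,1,3),r,t,c['K'],c['D'])[0].reshape(-1,2)
def save(c,n): cv2.imwrite('pics/'+n+'.png',c['f'][:,:,::-1])
def st():
    s=robot.read_state(); print(s['clock'],np.round(s['ee_pos'],4),np.round(s['joints'],3),s['gripper_width'],np.round(s['contact_force'],1))
    print(np.round(s['ee_rot'],3).tolist())
E
python3 - <<'E'
from h import *
st()
for n in('top','side'):
    c=cam(n); save(c,n+'0'); print(n,c['o'].round(3),c['R'].round(3).tolist(),c['K'].round(1).tolist())
c=cam('wrist'); save(c,'wrist0')
a=[cv2.imread(f'pics/{n}0.png') for n in('top','side')]
E
```

```text
0.0 [ 0.1513 -0.5283  0.2301] [-1.395  0.088  1.372  0.     1.684 -0.103] 0.08541664388357306 [-0.  -0.  -0.3]
[[0.961, 0.275, -0.0], [0.275, -0.961, 0.002], [0.0, -0.002, -1.0]]
top [ 0.519 -0.002  1.035] [[-0.003, -0.997, 0.08], [-1.0, 0.004, 0.008], [-0.008, -0.08, -0.997]] [[373.8, 0.0, 255.2], [0.0, 373.8, 189.0], [0.0, 0.0, 1.0]]
side [ 0.438 -0.802  0.637] [[0.983, -0.092, 0.161], [-0.185, -0.53, 0.827], [0.009, -0.843, -0.538]] [[398.1, 0.0, 256.6], [0.0, 398.1, 192.4], [0.0, 0.0, 1.0]]
```

View pics/top0.png

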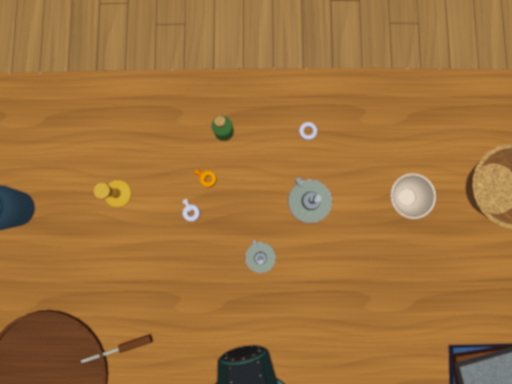

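View pics/side0.png

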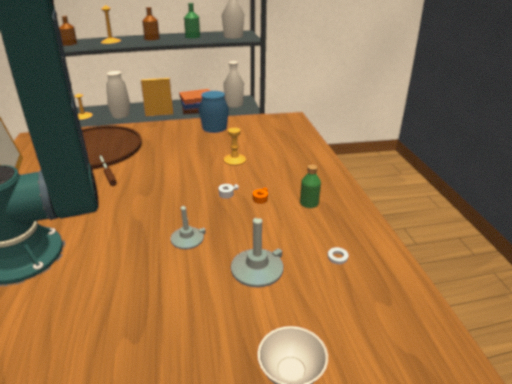

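The top view shows the large stand's flange at about (311,201), lug towards (298,182), the metal collar at (191,211) with its screw towards (186,202), the orange look-alike at (207,179), the small stand at (260,257), the spare ring at (308,130), the bowl at (413,196), the candlestick at (115,193) and the bottle at (222,127). The side view agrees, with the large spindle top at (258,221).

```bash
python3 - <<'E'
from h import *
import pickle
T,S=cam('top'),cam('side')
def blobs(c,x0,y0,x1,y1):
    hsv=cv2.cvtColor(c['f'],cv2.COLOR_RGB2HSV); m=((hsv[...,1]<75)&(hsv[...,2]>90)).astype(np.uint8)
    k=np.zeros_like(m);k[y0:y1,x0:x1]=1; return m*k
def cen(c,m,z):
    n,l,s,ce=cv2.connectedComponentsWithStats(m); i=1+np.argmax(s[1:,4]); return (l==i).astype(np.uint8),s[i],ce[i]
for nm,c,b in(('T',T,(275,165,345,235)),('S',S,(220,205,300,295)),):
    m,s,ce=cen(c,blobs(c,*b),0); print(nm,'stand',s,ce)
    cn=max(cv2.findContours(m,0,1)[0],key=cv2.contourArea).reshape(-1,2)
    if nm=='T':
        P=onz(c,cn,0.006); h=cv2.convexHull(cn)
        # circle fit robust
        ctr=P[:,:2].mean(0)
        for it in range(20):
            r=np.linalg.norm(P[:,:2]-ctr,axis=1); k=abs(r-.06)<(.02 if it<5 else .004)
            A=np.c_[2*P[k,:2],np.ones(k.sum())]; ctr=np.linalg.lstsq(A,(P[k,:2]**2).sum(1),rcond=None)[0][:2]
        r=np.linalg.norm(P[:,:2]-ctr,axis=1); print('ctr',ctr,np.median(r),r.max(),k.sum())
        lg=P[r>.066][:,:2]; d=lg.mean(0)-ctr; print('lug dir deg',np.degrees(np.arctan2(d[1],d[0])),len(lg))
        print('spindle top pred px',proj(c,[[*ctr,.14]]),proj(S,[[*ctr,.14]]),proj(S,[[*ctr,0]]))
for nm,c,b in(('T',T,(175,195,206,225)),('S',S,(212,180,242,200))):
    m,s,ce=cen(c,blobs(c,*b),0); print(nm,'collar',s,ce)
    cn=max(cv2.findContours(m,0,1)[0],key=cv2.contourArea).reshape(-1,2)
    dist=cv2.distanceTransform(cv2.drawContours(np.zeros_like(m),[cn],-1,1,-1),cv2.DIST_L2,5); _,r,_,p=cv2.minMaxLoc(dist)
    P=onz(c,[p],.02)[0]; Q=onz(c,cn,.02); d=np.linalg.norm(Q-P,axis=1); print(P,r,d.max(),Q[d.argmax()])
    # circle fit
    k=d<.027
    if nm=='T':
        A=np.c_[2*Q[k,:2],np.ones(k.sum())]; ct=np.linalg.lstsq(A,(Q[k,:2]**2).sum(1),rcond=None)[0]; print('fit',ct[:2],np.sqrt(ct[2]+ct[:2]@ct[:2]))
        hd=Q[d>.032][:,:2].mean(0)-ct[:2]; print('screw dir',np.degrees(np.arctan2(hd[1],hd[0])))
t=cv2.resize(T['f'][160:240,155:355],None,fx=4,fy=4,interpolation=cv2.INTER_CUBIC)
s=cv2.resize(S['f'][180:290,200:300],None,fx=2.5,fy=2.5,interpolation=cv2.INTER_CUBIC)
o=np.zeros((600,800,3),np.uint8);o[:320,:800]=t;o[322:322+s.shape[0],:s.shape[1]]=s
cv2.imwrite('pics/crop1.png',o[:,:,::-1])
E
```

```text
T stand [ 288  177   44   46 1516] [309.39577836 200.38192612]
ctr [ 0.56866309 -0.14341215] 0.05904399381130757 0.07278296571247778 118
lug dir deg 27.683509014269383 7
spindle top pred px [[317.20829574 197.90688596]] [[257.34765469 219.94306202]] [[256.74533151 269.04614789]]
S stand [ 231  218   52   69 1786] [257.28331467 262.78331467]
T collar [182 199  18  23 261] [189.91570881 211.14559387]
[0.53815365 0.18098407 0.02      ] 8.399999618530273 0.040478178910470425 [0.57360634 0.20051839 0.02      ]
fit [0.5371118  0.18214447] 0.02330479002909481
screw dir 26.867046334123756
S collar [219 184  19  14 188] [226.58510638 189.89361702]
[0.53761753 0.17484633 0.02      ] 7.0 0.04180385987219354 [0.57312866 0.19690358 0.02      ]
```

View pics/crop1.png

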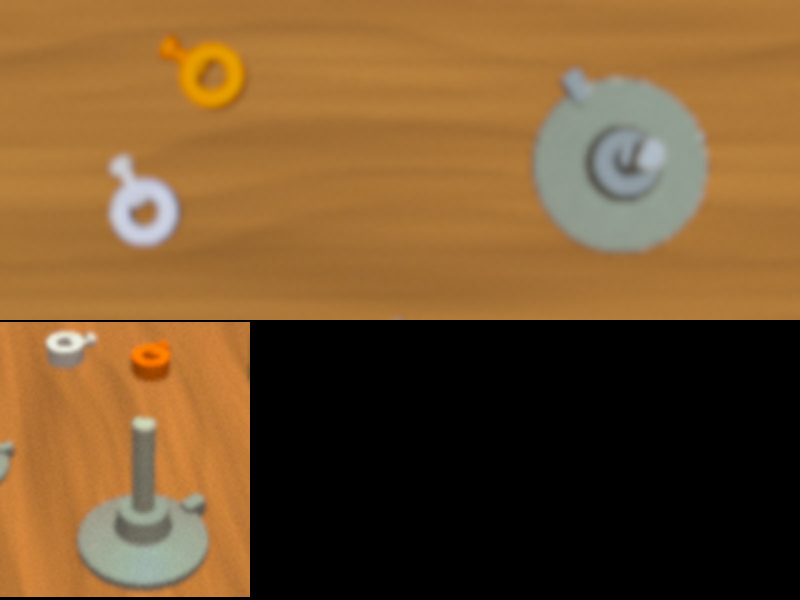

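The crop confirms the stand centre (0.569, -0.143), the lug at about 28° and the collar at (0.537, 0.181), screw at about 27°. I'm moving above the spindle to look at its flat with the wrist camera.

Call:
servo_tool(
  rows=[
    {"grip":1,"dx":0.034,"dy":-0.017,"dz":-0.006},
    {"grip":1,"dx":0.034,"dy":-0.017,"dz":-0.006},
    {"grip":1,"dx":0.034,"dy":-0.017,"dz":-0.006},
    {"grip":1,"dx":0.034,"dy":-0.017,"dz":-0.006},
    {"grip":1,"dx":0.034,"dy":-0.017,"dz":-0.006},
    {"grip":1,"dx":0.034,"dy":-0.017,"dz":-0.006},
    {"grip":1,"dx":0.034,"dy":-0.017,"dz":-0.006},
    {"grip":1,"dx":0.034,"dy":-0.017,"dz":-0.006},
  ],
)

```text
invalid input
```

Call:
servo_tool(
  rows=[
    {"grip":1,"dx":0.034,"dy":-0.017},
    {"grip":1,"dx":0.034,"dy":-0.017},
    {"grip":1,"dx":0.034,"dy":-0.017},
    {"grip":1,"dx":0.034,"dy":-0.017},
    {"grip":1,"dx":0.034,"dy":-0.017},
    {"grip":1,"dx":0.034,"dy":-0.017},
    {"grip":1,"dx":0.034,"dy":-0.017},
    {"grip":1},
  ],
)

```text
invalid input
```

```bash
python3 - <<'E'
from h import *
st(); c=cam('wrist'); save(c,'w1'); print(c['o'],c['R'].round(3).tolist(),c['K'][0,0]); print(proj(c,[[.5687,-.1434,.14],[.5687+.072*.885,-.1434+.072*.465,.01]]))
E
```

```text
0.25 [ 0.1513 -0.5285  0.2307] [-1.395  0.088  1.371  0.     1.684 -0.103] 0.08535934017501698 [ 0.2  0.3 -0.6]
[[0.961, 0.275, -0.0], [0.275, -0.961, 0.001], [0.0, -0.001, -1.0]]
[ 0.22623118 -0.50722202  0.37415754] [[0.275, -0.916, -0.294], [-0.962, -0.262, -0.082], [-0.001, 0.305, -0.952]] 287.11901824666364
[[ -42.98407047 -366.89127943]
 [ -64.64442242 -501.45256721]]
```

View pics/w1.png

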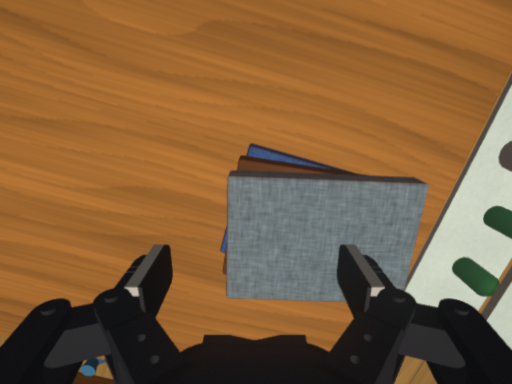

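The view shows the books at (325,235) and the fingers at the bottom. The moves were refused as invalid, so the arm is still at its start pose. Perhaps each row needs every field.

Call:
servo_tool(
  rows=[
    {"grip":1,"dx":0.034,"dy":-0.017,"dz":-0.006,"rx":0,"ry":0,"rz":0},
    {"grip":1,"dx":0.034,"dy":-0.017,"dz":-0.006,"rx":0,"ry":0,"rz":0},
    {"grip":1,"dx":0.034,"dy":-0.017,"dz":-0.006,"rx":0,"ry":0,"rz":0},
    {"grip":1,"dx":0.034,"dy":-0.017,"dz":-0.006,"rx":0,"ry":0,"rz":0},
    {"grip":1,"dx":0.034,"dy":-0.017,"dz":-0.006,"rx":0,"ry":0,"rz":0},
    {"grip":1,"dx":0.034,"dy":-0.017,"dz":-0.006,"rx":0,"ry":0,"rz":0},
    {"grip":1,"dx":0.034,"dy":-0.017,"dz":-0.006,"rx":0,"ry":0,"rz":0},
    {"grip":1,"dx":0.034,"dy":-0.017,"dz":-0.006,"rx":0,"ry":0,"rz":0},
  ],
)

```text
clock: 0.97
ee_pos: [0.3764, -0.3217, 0.2798]
ee_rot: [[0.961, 0.275, 0.0], [0.275, -0.961, -0.001], [0.0, 0.001, -1.0]]
contact_force: [-0.2, 0.3, 0.8]
gripper_width: 0.0853
```

Call:
servo_tool(
  rows=[
    {"grip":1,"dx":0.033,"dy":-0.017,"dz":0,"rx":0,"ry":0,"rz":0},
    {"grip":1,"dx":0.033,"dy":-0.017,"dz":0,"rx":0,"ry":0,"rz":0},
    {"grip":1,"dx":0.033,"dy":-0.017,"dz":0,"rx":0,"ry":0,"rz":0},
    {"grip":1,"dx":0.033,"dy":-0.017,"dz":0,"rx":0,"ry":0,"rz":0},
    {"grip":1,"dx":0.033,"dy":-0.017,"dz":0,"rx":0,"ry":0,"rz":0},
    {"grip":1,"dx":0.032,"dy":-0.016,"dz":0,"rx":0,"ry":0,"rz":0},
    {"grip":1,"dx":0,"dy":0,"dz":0,"rx":0,"ry":0,"rz":0},
  ],
)

```text
clock: 1.55
ee_pos: [0.5405, -0.167, 0.2783]
ee_rot: [[0.959, 0.282, 0.001], [0.282, -0.959, 0.003], [0.002, -0.003, -1.0]]
contact_force: [-0.9, -0.1, -1.1]
gripper_width: 0.0852
```

```bash
python3 - <<'E'
from h import *
st(); c=cam('wrist'); print(proj(c,[[.5687,-.1434,.14],[.5687+.072*.885,-.1434+.072*.465,.01]]))
x,y=proj(c,[[.5687,-.1434,.14]])[0].astype(int)
save(c,'w2'); f=c['f'][max(0,y-75):y+75,max(0,x-100):x+100]; print(max(0,x-100),max(0,y-75))
cv2.imwrite('pics/w2c.png',cv2.resize(f,None,fx=4,fy=4,interpolation=cv2.INTER_CUBIC)[:,:,::-1])
E
```

```text
1.55 [ 0.5405 -0.167   0.2783] [-0.402  0.118  1.245  0.003  1.779  0.883] 0.08517864694142833 [-0.9 -0.1 -1.1]
[[0.959, 0.282, 0.001], [0.282, -0.959, 0.003], [0.002, -0.003, -1.0]]
[[239.80546005 147.36678633]
 [233.41558181  79.83733212]]
139 72
```

View pics/w2c.png

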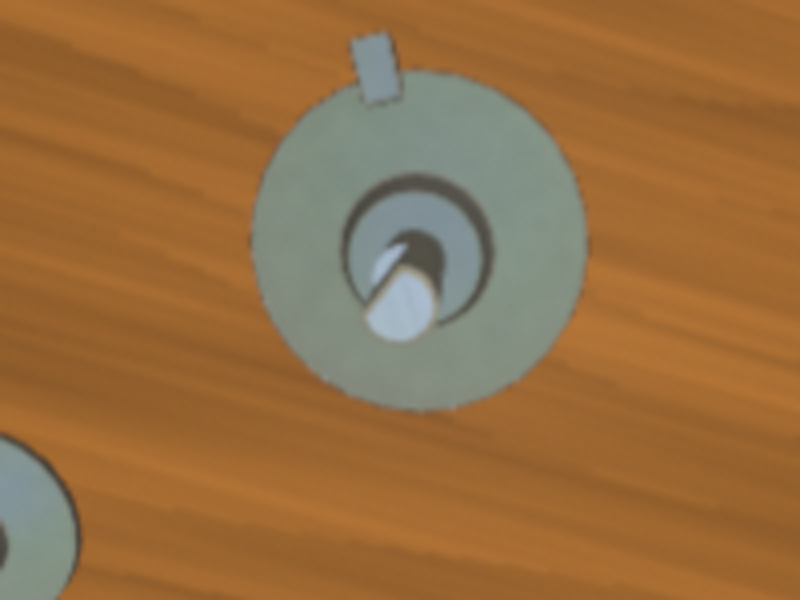

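The wrist crop shows the whole foot: lug end at (368,36), flange centre near (420,240), spindle top near (401,304). The flat is the straight edge from (365,315) to (405,265), facing up-left.

```bash
python3 - <<'E'
from h import *
st(); c=cam('wrist')
g=lambda p,z:onz(c,[[139+p[0]/4,72+p[1]/4]],z)[0][:2]
ang=lambda d:np.degrees(np.arctan2(d[1],d[0]))
a,b=g((365,315),.14),g((405,265),.14); d=b-a; print('flat normal',ang([-d[1],d[0]]),'len',np.linalg.norm(d),'top c',g((401,304),.14))
print('lug dir',ang(g((368,36),.02)-g((383,103),.02)))
hsv=cv2.cvtColor(c['f'],cv2.COLOR_RGB2HSV); m=((hsv[...,1]<75)).astype(np.uint8); m[:,:190]=0;m[:80]=0 if 0 else m[:80];m[190:]=0;m[:,300:]=0
n,l,s,ce=cv2.connectedComponentsWithStats(m); i=1+np.argmax(s[1:,4]); cn=max(cv2.findContours((l==i).astype(np.uint8),0,1)[0],key=cv2.contourArea).reshape(-1,2)
P=onz(c,cn,.009)[:,:2]; ctr=P.mean(0)
for it in range(30):
    r=np.linalg.norm(P-ctr,axis=1);k=abs(r-.06)<(.02 if it<5 else .003);A=np.c_[2*P[k],np.ones(k.sum())];ctr=np.linalg.lstsq(A,(P[k]**2).sum(1),rcond=None)[0][:2]
print('flange',ctr,r[k].mean(),k.sum(),'lug from ctr',ang(g((368,36),.02)-ctr),'rad',np.linalg.norm(g((368,36),.02)-ctr))
E
```

```text
1.6 [ 0.5386 -0.1693  0.2784] [-0.405  0.117  1.246  0.     1.78   0.882] 0.0850183454285054 [-0.5 -0.4 -0.7]
[[0.96, 0.28, -0.001], [0.28, -0.96, 0.001], [-0.001, -0.001, -1.0]]
flat normal 66.83172155113031 len 0.015817782961500652 top c [ 0.56584959 -0.14569856]
lug dir 28.351751283463457
flange [ 0.56760566 -0.14184911] 0.058781328983313175 235 lug from ctr 27.125495028651454 rad 0.06724058410297236
```

Call:
servo_tool(
  rows=[
    {"grip":1,"dx":0.033,"dy":-0.014,"dz":0,"rx":0,"ry":0,"rz":0},
    {"grip":1,"dx":0,"dy":0,"dz":0,"rx":0,"ry":0,"rz":-0.122},
    {"grip":1,"dx":0,"dy":0,"dz":0,"rx":0,"ry":0,"rz":-0.122},
    {"grip":1,"dx":0,"dy":0,"dz":0,"rx":0,"ry":0,"rz":-0.122},
    {"grip":1,"dx":0,"dy":0,"dz":0,"rx":0,"ry":0,"rz":-0.122},
    {"grip":1,"dx":0,"dy":0,"dz":0,"rx":0,"ry":0,"rz":-0.122},
    {"grip":1,"dx":0,"dy":0,"dz":0,"rx":0,"ry":0,"rz":-0.122},
    {"grip":1,"dx":0,"dy":0,"dz":0,"rx":0,"ry":0,"rz":-0.122},
  ],
)

```text
clock: 2.32
ee_pos: [0.5639, -0.1509, 0.2795]
ee_rot: [[0.421, 0.907, -0.0], [0.907, -0.421, -0.001], [-0.001, 0.0, -1.0]]
contact_force: [0.4, -0.3, -0.4]
gripper_width: 0.0851
```

Call:
servo_tool(
  rows=[
    {"grip":1,"dx":0,"dy":0,"dz":0,"rx":0,"ry":0,"rz":-0.122},
    {"grip":1,"dx":0,"dy":0,"dz":0,"rx":0,"ry":0,"rz":-0.122},
    {"grip":1,"dx":0,"dy":0,"dz":0,"rx":0,"ry":0,"rz":-0.122},
    {"grip":1,"dx":0,"dy":0,"dz":0,"rx":0,"ry":0,"rz":-0.122},
    {"grip":1,"dx":0,"dy":0,"dz":0,"rx":0,"ry":0,"rz":-0.122},
    {"grip":1,"dx":0,"dy":0,"dz":0,"rx":0,"ry":0,"rz":-0.122},
    {"grip":1,"dx":0,"dy":0,"dz":0,"rx":0,"ry":0,"rz":-0.122},
    {"grip":1,"dx":0,"dy":0,"dz":0,"rx":0,"ry":0,"rz":-0.122},
  ],
)

```text
clock: 2.98
ee_pos: [0.5639, -0.1509, 0.2796]
ee_rot: [[-0.515, 0.857, -0.0], [0.857, 0.515, -0.001], [-0.001, -0.0, -1.0]]
contact_force: [0.4, 0.2, -0.0]
gripper_width: 0.0852
```

Call:
servo_tool(
  rows=[
    {"grip":1,"dx":0,"dy":0,"dz":0,"rx":0,"ry":0,"rz":-0.122},
    {"grip":1,"dx":0,"dy":0,"dz":0,"rx":0,"ry":0,"rz":-0.122},
    {"grip":1,"dx":0,"dy":0,"dz":0,"rx":0,"ry":0,"rz":-0.122},
    {"grip":1,"dx":0,"dy":0,"dz":0,"rx":0,"ry":0,"rz":-0.122},
    {"grip":1,"dx":0,"dy":0,"dz":0,"rx":0,"ry":0,"rz":-0.122},
    {"grip":1,"dx":0,"dy":0,"dz":0,"rx":0,"ry":0,"rz":0},
    {"grip":1,"dx":0,"dy":0,"dz":0,"rx":0,"ry":0,"rz":0},
  ],
)

```text
clock: 3.57
ee_pos: [0.5642, -0.1505, 0.2795]
ee_rot: [[-0.91, 0.415, 0.0], [0.415, 0.91, -0.0], [-0.0, -0.0, -1.0]]
contact_force: [-0.9, 0.9, 0.6]
gripper_width: 0.0853
```

Call:
servo_tool(
  rows=[
    {"grip":1,"dx":0,"dy":0.006,"dz":0.033,"rx":0,"ry":0,"rz":0},
    {"grip":1,"dx":0,"dy":0,"dz":0.033,"rx":0,"ry":0,"rz":-0.02},
    {"grip":1,"dx":0,"dy":0,"dz":0.033,"rx":0,"ry":0,"rz":0},
    {"grip":1,"dx":0,"dy":0,"dz":0.033,"rx":0,"ry":0,"rz":0},
    {"grip":1,"dx":0,"dy":0,"dz":0.033,"rx":0,"ry":0,"rz":0},
    {"grip":1,"dx":0,"dy":0,"dz":0,"rx":0,"ry":0,"rz":0},
    {"grip":1,"dx":0,"dy":0,"dz":0,"rx":0,"ry":0,"rz":0},
  ],
)

```text
clock: 4.15
ee_pos: [0.5656, -0.1438, 0.1124]
ee_rot: [[-0.919, 0.394, -0.005], [0.394, 0.919, 0.002], [0.005, -0.001, -1.0]]
contact_force: [0.4, 0.4, 1.2]
gripper_width: 0.0854
```

Call:
servo_tool(
  rows=[
    {"grip":0,"dx":0,"dy":0,"dz":0,"rx":0,"ry":0,"rz":0},
    {"grip":0,"dx":0,"dy":0,"dz":0,"rx":0,"ry":0,"rz":0},
    {"grip":0,"dx":0,"dy":0,"dz":0,"rx":0,"ry":0,"rz":0},
    {"grip":0,"dx":0,"dy":0,"dz":0,"rx":0,"ry":0,"rz":0},
    {"grip":0,"dx":0,"dy":0,"dz":0,"rx":0,"ry":0,"rz":0},
    {"grip":0,"dx":0,"dy":0,"dz":0,"rx":0,"ry":0,"rz":0},
    {"grip":0,"dx":0,"dy":0,"dz":0,"rx":0,"ry":0,"rz":0},
    {"grip":0,"dx":0,"dy":0,"dz":0,"rx":0,"ry":0,"rz":0},
  ],
)

```text
clock: 4.82
ee_pos: [0.5678, -0.1441, 0.1156]
ee_rot: [[-0.92, 0.392, 0.002], [0.392, 0.92, -0.001], [-0.002, -0.0, -1.0]]
contact_force: [-0.9, 0.6, 5.1]
gripper_width: 0.0147
```

Call:
servo_tool(
  rows=[
    {"grip":0,"dx":0.0002,"dy":0,"dz":0,"rx":0,"ry":0,"rz":0.086},
    {"grip":0,"dx":0.0002,"dy":0,"dz":0,"rx":0,"ry":0,"rz":0.086},
    {"grip":0,"dx":0.0002,"dy":0,"dz":0,"rx":0,"ry":0,"rz":0.086},
    {"grip":0,"dx":0.0002,"dy":0,"dz":0,"rx":0,"ry":0,"rz":0.086},
    {"grip":0,"dx":0.0002,"dy":0,"dz":0,"rx":0,"ry":0,"rz":0.086},
    {"grip":0,"dx":0.0002,"dy":0,"dz":0,"rx":0,"ry":0,"rz":0.086},
    {"grip":0,"dx":0.0002,"dy":0,"dz":0,"rx":0,"ry":0,"rz":0.086},
    {"grip":0,"dx":0.0002,"dy":0,"dz":0,"rx":0,"ry":0,"rz":0.086},
  ],
)

```text
clock: 5.48
ee_pos: [0.5665, -0.1437, 0.1155]
ee_rot: [[-0.458, 0.889, 0.001], [0.889, 0.458, -0.002], [-0.002, 0.0, -1.0]]
contact_force: [-1.7, -2.2, 5.5]
gripper_width: 0.0144
```

Call:
servo_tool(
  rows=[
    {"grip":0,"dx":0,"dy":0,"dz":0,"rx":0,"ry":0,"rz":0},
    {"grip":0,"dx":0,"dy":0,"dz":0,"rx":0,"ry":0,"rz":0},
    {"grip":0,"dx":0,"dy":0,"dz":0,"rx":0,"ry":0,"rz":0},
  ],
)

```text
clock: 5.73
ee_pos: [0.5665, -0.1437, 0.1156]
ee_rot: [[-0.461, 0.887, 0.001], [0.887, 0.461, -0.002], [-0.002, 0.0, -1.0]]
contact_force: [-2.0, -1.4, 5.2]
gripper_width: 0.0143
```

Call:
servo_tool(
  rows=[
    {"grip":1,"dx":0,"dy":0,"dz":0,"rx":0,"ry":0,"rz":0},
    {"grip":1,"dx":0,"dy":0,"dz":0,"rx":0,"ry":0,"rz":0},
    {"grip":1,"dx":0,"dy":0,"dz":0,"rx":0,"ry":0,"rz":0},
    {"grip":1,"dx":0,"dy":0,"dz":0,"rx":0,"ry":0,"rz":0},
    {"grip":1,"dx":0,"dy":0,"dz":-0.03,"rx":0,"ry":0,"rz":0},
    {"grip":1,"dx":0,"dy":0,"dz":-0.035,"rx":0,"ry":0,"rz":0},
    {"grip":1,"dx":0,"dy":0,"dz":-0.035,"rx":0,"ry":0,"rz":0},
    {"grip":1,"dx":0,"dy":0,"dz":-0.035,"rx":0,"ry":0,"rz":0},
  ],
)

```text
clock: 6.4
ee_pos: [0.5658, -0.1425, 0.2502]
ee_rot: [[-0.462, 0.887, -0.001], [0.887, 0.462, 0.001], [0.001, -0.001, -1.0]]
contact_force: [1.1, -0.2, 0.9]
gripper_width: 0.0851
```

Call:
servo_tool(
  rows=[
    {"grip":1,"dx":0,"dy":0,"dz":0,"rx":0,"ry":0,"rz":0.12},
    {"grip":1,"dx":0,"dy":0,"dz":0,"rx":0,"ry":0,"rz":0.12},
    {"grip":1,"dx":0,"dy":0,"dz":0,"rx":0,"ry":0,"rz":0.12},
    {"grip":1,"dx":0,"dy":0,"dz":0,"rx":0,"ry":0,"rz":0.12},
    {"grip":1,"dx":0,"dy":0,"dz":0,"rx":0,"ry":0,"rz":0.12},
    {"grip":1,"dx":0,"dy":0,"dz":0,"rx":0,"ry":0,"rz":0.12},
    {"grip":1,"dx":0,"dy":0,"dz":0,"rx":0,"ry":0,"rz":0.12},
    {"grip":1,"dx":0,"dy":0,"dz":0,"rx":0,"ry":0,"rz":0.12},
  ],
)

```text
clock: 7.07
ee_pos: [0.5661, -0.1427, 0.2489]
ee_rot: [[0.467, 0.884, -0.001], [0.884, -0.467, 0.0], [0.0, -0.001, -1.0]]
contact_force: [-0.9, -0.4, 0.2]
gripper_width: 0.0855
```

Call:
servo_tool(
  rows=[
    {"grip":1,"dx":0,"dy":0,"dz":0,"rx":0,"ry":0,"rz":0.122},
    {"grip":1,"dx":0,"dy":0,"dz":0,"rx":0,"ry":0,"rz":0.122},
    {"grip":1,"dx":0,"dy":0,"dz":0,"rx":0,"ry":0,"rz":0.122},
    {"grip":1,"dx":0,"dy":0,"dz":0,"rx":0,"ry":0,"rz":0.122},
    {"grip":1,"dx":0,"dy":0,"dz":0,"rx":0,"ry":0,"rz":0.122},
    {"grip":1,"dx":0,"dy":0,"dz":0,"rx":0,"ry":0,"rz":0},
    {"grip":1,"dx":0,"dy":0,"dz":0,"rx":0,"ry":0,"rz":0},
  ],
)

```text
clock: 7.65
ee_pos: [0.5661, -0.1427, 0.249]
ee_rot: [[0.885, 0.465, -0.0], [0.465, -0.885, 0.0], [-0.0, -0.0, -1.0]]
contact_force: [0.1, -0.3, -0.3]
gripper_width: 0.0856
```

```bash
python3 - <<'E'
from h import *
st(); c=cam('wrist'); x,y=proj(c,[[.568,-.143,.14]])[0]; print(x,y); x,y=int(x),int(y); save(c,'w3')
f=c['f'][max(0,y-75):y+75,max(0,x-100):x+100]; print(max(0,x-100),max(0,y-75))
cv2.imwrite('pics/w3c.png',cv2.resize(f,None,fx=4,fy=4,interpolation=cv2.INTER_CUBIC)[:,:,::-1])
E
```

```text
7.65 [ 0.5661 -0.1427  0.249 ] [-0.344  0.161  1.254  0.     1.727  0.743] 0.08562374914517677 [ 0.1 -0.3 -0.3]
[[0.885, 0.465, -0.0], [0.465, -0.885, 0.0], [-0.0, -0.0, -1.0]]
255.72487874850418 187.15523313479645
155 112
```

View pics/w3c.png

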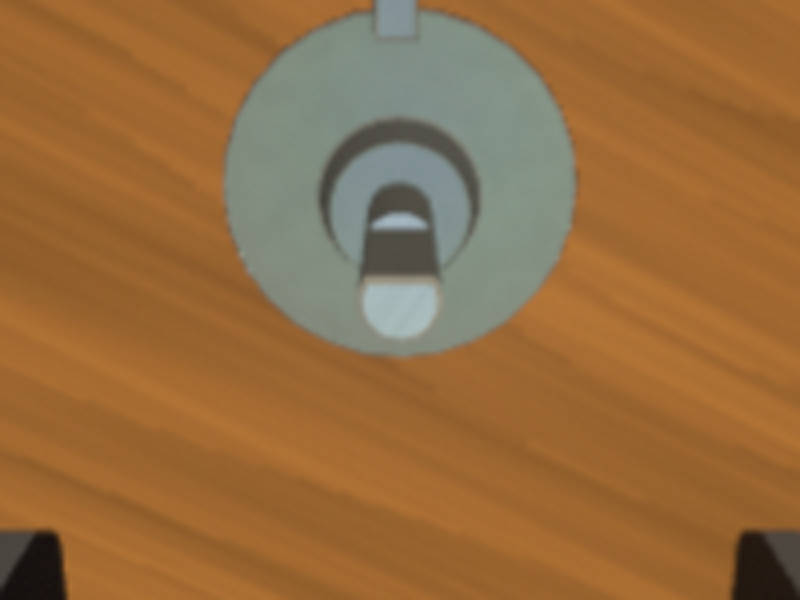

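The view shows the flat (edge from (360,277) to (440,277)) square to the lug at (397,20), so the spindle is now turned correctly. Next I move to the collar.

Call:
servo_tool(
  rows=[
    {"grip":1,"dx":0.0156,"dy":-0.0375,"dz":0,"rx":0,"ry":0,"rz":0},
    {"grip":1,"dx":0.0156,"dy":-0.0375,"dz":0,"rx":0,"ry":0,"rz":0},
    {"grip":1,"dx":0.0156,"dy":-0.0375,"dz":0,"rx":0,"ry":0,"rz":0},
    {"grip":1,"dx":0.0156,"dy":-0.0375,"dz":0,"rx":0,"ry":0,"rz":0},
    {"grip":1,"dx":0.0156,"dy":-0.0375,"dz":0,"rx":0,"ry":0,"rz":0},
    {"grip":1,"dx":0.0156,"dy":-0.0375,"dz":0,"rx":0,"ry":0,"rz":0},
    {"grip":1,"dx":0.0156,"dy":-0.0375,"dz":0,"rx":0,"ry":0,"rz":0},
    {"grip":1,"dx":0.0156,"dy":-0.0375,"dz":0,"rx":0,"ry":0,"rz":0},
  ],
)

```text
clock: 8.37
ee_pos: [0.5375, 0.1828, 0.2494]
ee_rot: [[0.886, 0.465, 0.0], [0.465, -0.886, 0.0], [0.0, 0.0, -1.0]]
contact_force: [0.8, -0.7, 0.0]
gripper_width: 0.0854
```

Call:
servo_tool(
  rows=[
    {"grip":1,"dx":0,"dy":0,"dz":0.03,"rx":0,"ry":0,"rz":0},
    {"grip":1,"dx":0,"dy":0,"dz":0.03,"rx":0,"ry":0,"rz":0},
    {"grip":1,"dx":0,"dy":0,"dz":0,"rx":0,"ry":0,"rz":0},
    {"grip":1,"dx":0,"dy":0,"dz":0,"rx":0,"ry":0,"rz":0},
    {"grip":1,"dx":0,"dy":0,"dz":0,"rx":0,"ry":0,"rz":0},
  ],
)

```text
clock: 8.78
ee_pos: [0.5388, 0.1807, 0.1908]
ee_rot: [[0.887, 0.463, 0.002], [0.463, -0.887, 0.0], [0.002, 0.001, -1.0]]
contact_force: [-0.1, 0.3, 1.0]
gripper_width: 0.0853
```

```bash
python3 - <<'E'
from h import *
st(); c=cam('wrist'); print(proj(c,[[.537,.1815,.024]])); save(c,'w4')
E
```

```text
8.7833 [0.5388 0.1807 0.1908] [ 0.224  0.138  1.395 -0.     1.607  1.314] 0.08526998143735999 [-0.1  0.3  1. ]
[[0.887, 0.463, 0.002], [0.463, -0.887, 0.0], [0.002, 0.001, -1.0]]
[[252.96494794 174.72985525]]
```

View pics/w4.png

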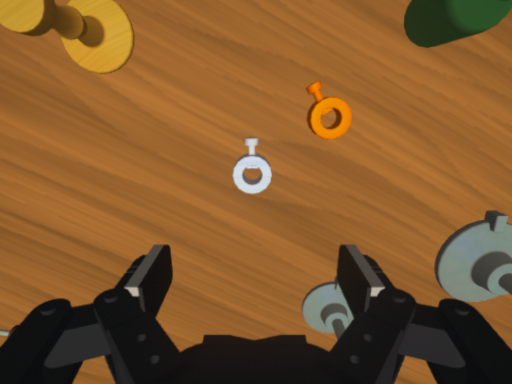

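The collar is at (252,174) with its screw straight up at (251,143), almost along tool x. The orange one at (330,118) is clear of the fingers. Next I measure the exact offset.

```bash
python3 - <<'E'
from h import *
s=robot.read_state(); c=cam('wrist'); R=np.array(s['ee_rot']);p=np.array(s['ee_pos'])
hsv=cv2.cvtColor(c['f'],cv2.COLOR_RGB2HSV); m=((hsv[...,1]<75)&(hsv[...,2]>90)).astype(np.uint8); k=np.zeros_like(m);k[130:200,225:280]=1;m*=k
cs,_=cv2.findContours(m,cv2.RETR_CCOMP,cv2.CHAIN_APPROX_NONE); cs=sorted(cs,key=cv2.contourArea)[::-1]
for q in cs[:2]:
    q=q.reshape(-1,2); P=((onz(c,q,.024)-p)@R)[:,:2]*1000
    print(len(q),P.min(0).round(1),P.max(0).round(1))
    if q is not None and len(q)>60:
        ctr=P.mean(0)
        for i in range(20):
            r=np.linalg.norm(P-ctr,axis=1);kk=abs(r-22)<3.; kk=kk if i>3 else r<30; A=np.c_[2*P[kk],np.ones(kk.sum())];ctr=np.linalg.lstsq(A,(P[kk]**2).sum(1),rcond=None)[0][:2]
        print('collar ctr tool mm',ctr,r[kk].mean(), kk.sum())
        z12=((onz(c,q,.012)-p)@R)[:,:2]*1000; c12=None
        h=z12[z12[:,0]>ctr[0]+32]; print('head',h.mean(0),h.max(0)); d=h.mean(0)-ctr; print('ang',np.degrees(np.arctan2(d[1],d[0])))
E
```

```text
145 [-23.1 -25.1] [38.9 18.5]
collar ctr tool mm [-1.19828727 -3.37123922] 21.900960152150745 105
head [35.80011266 -4.04643078] [37.44296965  2.88297488]
ang -1.045486645704228
47 [ -9.  -13.9] [6.  7.3]
```

Call:
servo_tool(
  rows=[
    {"grip":1,"dx":-0.001,"dy":-0.0035,"dz":0.038,"rx":0,"ry":0,"rz":-0.018},
    {"grip":1,"dx":0,"dy":0,"dz":0.038,"rx":0,"ry":0,"rz":0},
    {"grip":1,"dx":0,"dy":0,"dz":0.038,"rx":0,"ry":0,"rz":0},
    {"grip":1,"dx":0,"dy":0,"dz":0.038,"rx":0,"ry":0,"rz":0},
    {"grip":1,"dx":0,"dy":0,"dz":0.019,"rx":0,"ry":0,"rz":0},
    {"grip":1,"dx":0,"dy":0,"dz":0.019,"rx":0,"ry":0,"rz":0},
    {"grip":1,"dx":0,"dy":0,"dz":0,"rx":0,"ry":0,"rz":0},
    {"grip":1,"dx":0,"dy":0,"dz":0,"rx":0,"ry":0,"rz":0},
  ],
)

```text
clock: 9.55
ee_pos: [0.5363, 0.1831, 0.0]
ee_rot: [[0.878, 0.478, 0.0], [0.478, -0.878, -0.0], [0.0, 0.0, -1.0]]
contact_force: [-0.3, -0.6, 1.3]
gripper_width: 0.0852
```

Call:
servo_tool(
  rows=[
    {"grip":0,"dx":0,"dy":0,"dz":0,"rx":0,"ry":0,"rz":0},
    {"grip":0,"dx":0,"dy":0,"dz":0,"rx":0,"ry":0,"rz":0},
    {"grip":0,"dx":0,"dy":0,"dz":0,"rx":0,"ry":0,"rz":0},
    {"grip":0,"dx":0,"dy":0,"dz":0,"rx":0,"ry":0,"rz":0},
    {"grip":0,"dx":0,"dy":0,"dz":0,"rx":0,"ry":0,"rz":0},
    {"grip":0,"dx":0,"dy":0,"dz":0,"rx":0,"ry":0,"rz":0},
    {"grip":0,"dx":0,"dy":0,"dz":0,"rx":0,"ry":0,"rz":0},
  ],
)

```text
clock: 10.13
ee_pos: [0.5373, 0.1839, 0.0019]
ee_rot: [[0.878, 0.478, 0.005], [0.478, -0.878, 0.001], [0.004, 0.001, -1.0]]
contact_force: [-1.0, -0.9, 5.0]
gripper_width: 0.0421
```

Call:
servo_tool(
  rows=[
    {"grip":0,"dx":0,"dy":0,"dz":-0.02,"rx":0,"ry":0,"rz":0},
    {"grip":0,"dx":0,"dy":0,"dz":-0.03,"rx":0,"ry":0,"rz":0},
    {"grip":0,"dx":0,"dy":0,"dz":-0.03,"rx":0,"ry":0,"rz":0},
    {"grip":0,"dx":0,"dy":0,"dz":-0.03,"rx":0,"ry":0,"rz":0},
    {"grip":0,"dx":0,"dy":0,"dz":-0.03,"rx":0,"ry":0,"rz":0},
    {"grip":0,"dx":0,"dy":0,"dz":-0.04,"rx":0,"ry":0,"rz":0},
    {"grip":0,"dx":0,"dy":0,"dz":0,"rx":0,"ry":0,"rz":0},
    {"grip":0,"dx":0,"dy":0,"dz":0,"rx":0,"ry":0,"rz":0},
  ],
)

```text
clock: 10.8
ee_pos: [0.5373, 0.184, 0.1836]
ee_rot: [[0.878, 0.478, 0.008], [0.478, -0.878, 0.002], [0.008, 0.002, -1.0]]
contact_force: [-0.4, 0.4, -1.2]
gripper_width: 0.0428
```

```bash
python3 - <<'E'
from h import *
st(); c=cam('wrist'); save(c,'w5')
f=c['f'][130:310,136:376]
cv2.imwrite('pics/w5c.png',cv2.resize(f,None,fx=3.3,fy=3.3,interpolation=cv2.INTER_CUBIC)[:,:,::-1])
E
```

```text
10.8 [0.5373 0.184  0.1836] [ 0.23   0.135  1.413 -0.     1.586  1.302] 0.04281710159336825 [-0.4  0.4 -1.2]
[[0.878, 0.478, 0.008], [0.478, -0.878, 0.002], [0.008, 0.002, -1.0]]
```

View pics/w5c.png

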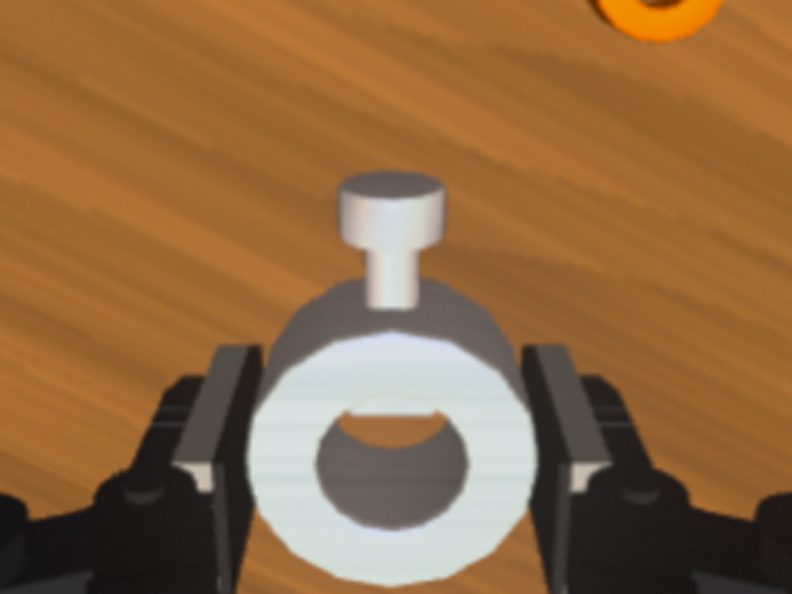

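The collar is held squarely: screw straight up at (392,210), top ring spanning x 246–538 and y 332–585, pad edge visible in the bore at (392,410). Next I work out the collar's position in the tool frame.

```bash
python3 - <<'E'
from h import *
s=robot.read_state(); c=cam('wrist'); R=np.array(s['ee_rot']);p=np.array(s['ee_pos'])
for zt in(.020,.0221,.024):
    g=lambda u,v:((onz(c,[[136+u/3.3,130+v/3.3]],p[2]+zt)[0]-p)@R*1000).round(1)[:2]
    L,Rr,t,b=g(246,460),g(538,460),g(392,332),g(392,585); print(zt,'y',L[1],Rr[1],(L+Rr)[1]/2,'x',t[0],b[0],(t+b)[0]/2, 'widths',abs(L-Rr)[1],t[0]-b[0])
E
```

```text
0.02 y -21.8 22.0 0.09999999999999964 x 19.2 -24.6 -2.700000000000001 widths 43.8 43.8
0.0221 y -21.4 21.6 0.10000000000000142 x 20.2 -22.8 -1.3000000000000007 widths 43.0 43.0
0.024 y -21.1 21.3 0.09999999999999964 x 21.1 -21.3 -0.09999999999999964 widths 42.400000000000006 42.400000000000006
```

Call:
servo_tool(
  rows=[
    {"grip":0,"dx":-0.016,"dy":0.0377,"dz":0,"rx":0,"ry":0,"rz":0},
    {"grip":0,"dx":-0.016,"dy":0.0377,"dz":0,"rx":0,"ry":0,"rz":0},
    {"grip":0,"dx":-0.016,"dy":0.0377,"dz":0,"rx":0,"ry":0,"rz":0},
    {"grip":0,"dx":-0.016,"dy":0.0377,"dz":0,"rx":0,"ry":0,"rz":0},
    {"grip":0,"dx":-0.016,"dy":0.0377,"dz":0,"rx":0,"ry":0,"rz":0},
    {"grip":0,"dx":-0.016,"dy":0.0377,"dz":0,"rx":0,"ry":0,"rz":0},
    {"grip":0,"dx":-0.016,"dy":0.0377,"dz":0,"rx":0,"ry":0,"rz":0},
    {"grip":0,"dx":-0.016,"dy":0.0377,"dz":0,"rx":0,"ry":0,"rz":0.015},
  ],
)

```text
clock: 11.57
ee_pos: [0.5659, -0.1441, 0.1763]
ee_rot: [[0.885, 0.465, -0.005], [0.465, -0.885, 0.002], [-0.003, -0.004, -1.0]]
contact_force: [0.5, 0.2, -0.6]
gripper_width: 0.0424
```

Call:
servo_tool(
  rows=[
    {"grip":0,"dx":0,"dy":0,"dz":0,"rx":0,"ry":0,"rz":0},
    {"grip":0,"dx":0,"dy":0,"dz":0,"rx":0,"ry":0,"rz":0},
    {"grip":0,"dx":0,"dy":0,"dz":0,"rx":0,"ry":0,"rz":0},
    {"grip":0,"dx":0,"dy":0,"dz":0,"rx":0,"ry":0,"rz":0},
  ],
)

```text
clock: 11.9
ee_pos: [0.5668, -0.1411, 0.1778]
ee_rot: [[0.885, 0.466, -0.003], [0.466, -0.885, 0.001], [-0.002, -0.002, -1.0]]
contact_force: [-0.6, 0.9, -1.4]
gripper_width: 0.0427
```

Call:
servo_tool(
  rows=[
    {"grip":0,"dx":0.0014,"dy":0.0022,"dz":0,"rx":0,"ry":0,"rz":0},
    {"grip":0,"dx":0,"dy":0,"dz":0.015,"rx":0,"ry":0,"rz":0},
    {"grip":0,"dx":0,"dy":0,"dz":0.014,"rx":0,"ry":0,"rz":0},
    {"grip":0,"dx":0,"dy":0,"dz":0,"rx":0,"ry":0,"rz":0},
    {"grip":0,"dx":0,"dy":0,"dz":0,"rx":0,"ry":0,"rz":0},
    {"grip":0,"dx":0,"dy":0,"dz":0,"rx":0,"ry":0,"rz":0},
  ],
)

```text
clock: 12.4
ee_pos: [0.5701, -0.1432, 0.1511]
ee_rot: [[0.885, 0.466, 0.001], [0.466, -0.885, -0.0], [0.001, 0.001, -1.0]]
contact_force: [0.1, -0.0, -1.0]
gripper_width: 0.0422
```

```bash
python3 - <<'E'
from h import *
st(); c=cam('wrist'); save(c,'w6')
f=c['f'][150:330,136:376]; st()
cv2.imwrite('pics/w6c.png',cv2.resize(f,None,fx=3.3,fy=3.3,interpolation=cv2.INTER_CUBIC)[:,:,::-1])
E
```

```text
12.4 [ 0.5701 -0.1432  0.1511] [-0.342  0.198  1.405 -0.     1.537  0.743] 0.04222841367110947 [ 0.1 -0.  -1. ]
[[0.885, 0.466, 0.001], [0.466, -0.885, -0.0], [0.001, 0.001, -1.0]]
12.45 [ 0.5703 -0.1435  0.1515] [-0.343  0.198  1.404 -0.     1.537  0.743] 0.042212876639793936 [-0.7  0.2 -0.3]
[[0.885, 0.466, 0.002], [0.466, -0.885, -0.001], [0.001, 0.001, -1.0]]
```

View pics/w6c.png

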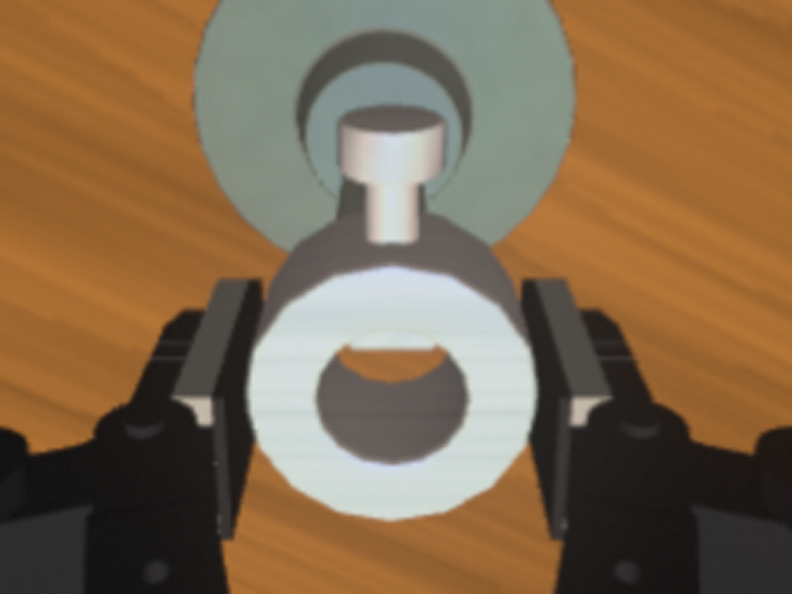

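The collar sits above the spindle. The hub behind it is centred at x≈384 against the screw at 392, so the tool has to go about 2.3 mm along -y, which agrees with the pinch measurement.

Call:
servo_tool(
  rows=[
    {"grip":0,"dx":-0.0004,"dy":-0.0023,"dz":0,"rx":0,"ry":0,"rz":0},
    {"grip":0,"dx":0,"dy":0,"dz":0.003,"rx":0,"ry":0,"rz":0},
    {"grip":0,"dx":0,"dy":0,"dz":0.003,"rx":0,"ry":0,"rz":0},
    {"grip":0,"dx":0,"dy":0,"dz":0,"rx":0,"ry":0,"rz":0},
    {"grip":0,"dx":0,"dy":0,"dz":0,"rx":0,"ry":0,"rz":0},
    {"grip":0,"dx":0,"dy":0,"dz":0,"rx":0,"ry":0,"rz":0},
  ],
)

```text
clock: 12.95
ee_pos: [0.5682, -0.1421, 0.1442]
ee_rot: [[0.885, 0.465, -0.0], [0.465, -0.885, -0.0], [-0.0, -0.0, -1.0]]
contact_force: [-0.1, 0.3, -0.7]
gripper_width: 0.0422
```

Call:
servo_tool(
  rows=[
    {"grip":0,"dx":0,"dy":0,"dz":0.003,"rx":0,"ry":0,"rz":0},
    {"grip":0,"dx":0,"dy":0,"dz":0.003,"rx":0,"ry":0,"rz":0},
    {"grip":0,"dx":0,"dy":0,"dz":0.002,"rx":0,"ry":0,"rz":0},
    {"grip":0,"dx":0,"dy":0,"dz":0,"rx":0,"ry":0,"rz":0},
    {"grip":0,"dx":0,"dy":0,"dz":0,"rx":0,"ry":0,"rz":0},
  ],
)

```text
clock: 13.37
ee_pos: [0.5681, -0.142, 0.1359]
ee_rot: [[0.885, 0.465, -0.001], [0.465, -0.885, 0.0], [-0.001, -0.0, -1.0]]
contact_force: [0.0, 1.3, -1.8]
gripper_width: 0.0428
```

Call:
servo_tool(
  rows=[
    {"grip":0,"dx":0.0006,"dy":0,"dz":0.003,"rx":0,"ry":0,"rz":0},
    {"grip":0,"dx":0,"dy":0,"dz":0.003,"rx":0,"ry":0,"rz":0},
    {"grip":0,"dx":0,"dy":0,"dz":0.003,"rx":0,"ry":0,"rz":0},
    {"grip":0,"dx":0,"dy":0,"dz":0,"rx":0,"ry":0,"rz":0},
  ],
)

```text
clock: 13.7
ee_pos: [0.5683, -0.1415, 0.1262]
ee_rot: [[0.885, 0.465, -0.002], [0.465, -0.885, 0.001], [-0.001, -0.001, -1.0]]
contact_force: [-0.1, -0.3, -1.9]
gripper_width: 0.0424
```

Call:
servo_tool(
  rows=[
    {"grip":0,"dx":0,"dy":0,"dz":0.003,"rx":0,"ry":0,"rz":0},
    {"grip":0,"dx":0,"dy":0,"dz":0.003,"rx":0,"ry":0,"rz":0},
    {"grip":0,"dx":0,"dy":0,"dz":0.003,"rx":0,"ry":0,"rz":0},
    {"grip":0,"dx":0,"dy":0,"dz":0,"rx":0,"ry":0,"rz":0},
    {"grip":0,"dx":0,"dy":0,"dz":0,"rx":0,"ry":0,"rz":0},
    {"grip":0,"dx":0,"dy":0,"dz":0,"rx":0,"ry":0,"rz":0},
  ],
)

```text
clock: 14.2
ee_pos: [0.5689, -0.1418, 0.1183]
ee_rot: [[0.885, 0.465, 0.0], [0.465, -0.885, -0.0], [0.0, 0.0, -1.0]]
contact_force: [0.5, -0.5, -0.5]
gripper_width: 0.0421
```

```bash
python3 - <<'E'
from h import *
st(); c=cam('wrist'); save(c,'w7')
f=c['f'][130:310,136:376]; st()
S=cam('side'); x,y=proj(S,[[.568,-.143,.13]])[0].astype(int)
o=np.zeros((594,792,3),np.uint8);o[:]=cv2.resize(f,(792,594),interpolation=cv2.INTER_CUBIC)
g=cv2.resize(S['f'][y-25:y+25,x-25:x+25],(250,250),interpolation=cv2.INTER_CUBIC);o[:250,542:]=g
cv2.imwrite('pics/w7c.png',o[:,:,::-1])
E
```

```text
14.2 [ 0.5689 -0.1418  0.1183] [-0.341  0.215  1.452 -0.     1.475  0.746] 0.04207725430364851 [ 0.5 -0.5 -0.5]
[[0.885, 0.465, 0.0], [0.465, -0.885, -0.0], [0.0, 0.0, -1.0]]
14.25 [ 0.5689 -0.1418  0.1185] [-0.341  0.215  1.452 -0.     1.475  0.746] 0.04222182534493527 [ 0.4  0.4 -0.7]
[[0.885, 0.465, 0.0], [0.465, -0.885, -0.0], [0.0, 0.0, -1.0]]
```

View pics/w7c.png

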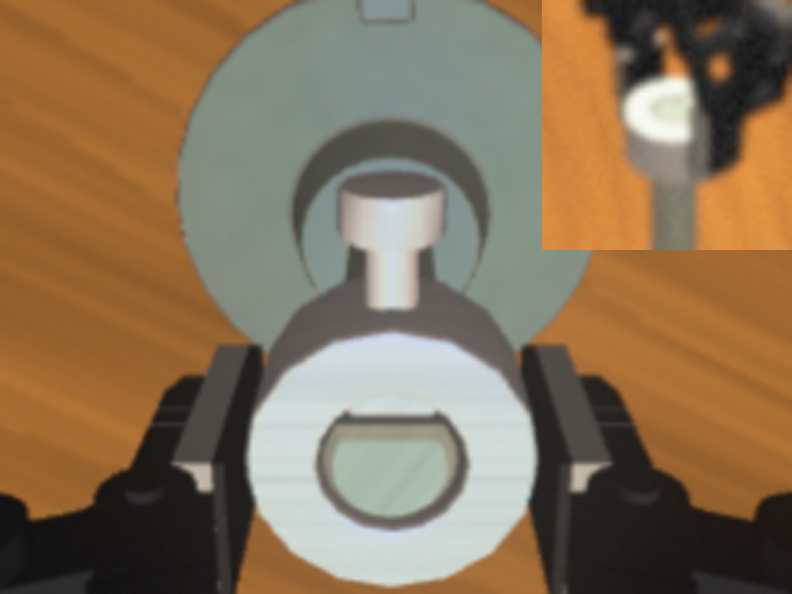

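The picture shows the D-shaped spindle end centred in the bore (392,465), flush with the collar's top. The pad lies on the flat, and the screw (392) lines up with the hub (390) and lug (386). I'm handing in the job.

```bash
python3 -c "
from h import *
print(robot.sign_off()); st()"
```

```text
the job is handed in; nothing more can be done
None
the job is handed in; nothing more can be done
```

The collar is on the spindle end and still held there, with its thumb-screw facing the lug. I handed the job in at about 14 s of the 67 s allowed, and no verdict was reported.

**What I did:** The flat started about 39° from the lug. I pinched the spindle square on the flat, turned it to face the lug, and checked that with the wrist camera. I then picked up the aluminium collar across its sides and lowered it straight onto the spindle; no jamming force showed.

**Last checks:**
- **Fit:** the spindle's D-shaped end is centred in the bore, with the pad on the flat.
- **Height:** the collar top works out at z = 0.140 m, against the spindle top at 0.140 m. This assumes the collar sat flat on the table when gripped, so it is good to about 2 mm. The pictures also look flush.
- **Direction:** the screw lines up with the lug to within about 1–2°.
- **Forces:** contact force on the tool was below 1 N, and the gripper held at 42 mm.

**What failed or disagreed:**
- My first two move calls were refused because rows must list every field; they moved nothing.
- Position readings and camera estimates differed by 1–2 mm. Just before fitting, that left the collar 2.3 mm off to the side. I corrected this from the wrist picture.
- The gripper reads about 1.5–2 mm less than the known part sizes.

I viewed 10 pictures. The bystanders and the orange collar were not touched, though I took no final picture of them.

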